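# Clamp a tubular filter in the sloping test stand

## Task

Load the copper tubular filter into the V-blocks of the sloping test stand: lower it in gently, about midway along its length, and let go. Then take the red-handled lock pin and with its shank swing the yellow sprung keeper arm round over the filter until the pin stands over the hole in the blue post, and push the pin fully home so that the arm stays closed against it. Leave the other things on the bench where they are.

Things in the scene. Friction and masses are not known exactly. Their poses are not given: they have to be found in the camera images.
- bed: Aluminium bed plate, 250 x 210 mm, of the sloping test stand, fixed, tilted 30 degrees so that it faces the robot. Origin: middle of the plate's upper face. x: up the slope (away from the robot); y: level, across the slope (to the left seen from the robot); z: square to the plate, out of it. All bed x, y, z below are in this frame. On it: two dark steel V-blocks, the blue lock post, the keeper's steel pivot post (28 mm thick, rising to z = 100).
- v_seat (a point): Where the middle of the filter lies when it is seated in the V-blocks: bed (0, 0, 45) mm. The two 90-degree V-blocks are centred at bed y = -42 and +42, each 18 mm thick along y (66 mm free between them), 71 mm wide along x, and open along bed z; V bottom at z = 14, top of the V walls at z = 42. The filter lies along bed y. Axes as the bed.
- lock_hole (a point): Centre of the mouth of the round hole in the top of the blue lock post (44 x 44 mm, 70 mm tall): bed (-75, 19, 70) mm. Hole 17 mm wide with a 3 mm chamfer, 30 mm deep, straight down along bed -z. Axes as the bed.
- keeper_pivot (a point): Pivot of the keeper arm, bed (75, 0, 84) mm, half-way up the arm; it turns about bed z. Axes as the bed.
- keeper_tip (a point): Middle of the free end of the yellow keeper arm, 170 mm from the pivot, half-way up the arm. The arm is a straight bar, 24 mm wide and 20 mm thick, between bed z = 74 and 94 (4 mm above the lock post, 7 mm above the seated filter). The point's y axis points along the arm from the pivot, z as the bed; its +x side is the trailing side, the one to push on to close the arm.
- keeper (a joint): Angle of the keeper arm, rad. 0: open, held by its spring against a stop, pointing along bed +y turned 0.3 rad towards bed -x. Grows as the arm is swung towards the lock post; limit 1.42. The spring pulls back with about 1.5 N at 150 mm from the pivot when open and 3.6 N when closed; let go, it flies open. With the pin home in the lock hole behind it, the arm rests at about 1.27, pointing down the slope across the filter.
- filter_mid (a point): Middle of the tubular filter, the round workpiece: copper-coloured cylinder 44 mm in diameter and 124 mm long, with a 13 mm brass stub on each end (150 overall), 0.3 to 0.5 kg. y: along its axis. At the start it lies level, its axis 45 mm above the table, in a low black plastic rest (70 x 130 mm; two V saddles 18 mm thick at 45 mm either side of the middle, 35 mm tall; 72 mm free between them).
- pin_grip (a point): Middle of the lock pin's red handle, a round grip 28 mm in diameter and 45 mm tall (the point is 24 mm above its lower end, 84 mm from the pin's tip). z: along the pin, from tip to handle. Below the handle a steel shank, 14 mm in diameter and 60 mm long, with a tapered tip. 0.11 kg. At the start the pin stands upright in a grey stand (40 mm tall) with its tip 8 mm and this point 92 mm above the table, 32 mm deep in the stand.
- pin_tip (a point): Centre of the lower end of the pin. Axes as pin_grip. Fully home in the lock hole it lies at bed z = 40.
- meter: yellow hand-held multimeter 160 x 80 x 35, lying flat (mm), loose; a bystander. Origin: middle of its underside.
- mug_in (a point): blue mug, 80 across, 90 high (mm), loose; a bystander. Point on its inner floor.
- wrench: steel wrench 160 long, lying flat (mm), loose; a bystander. Origin near its middle.
- driver: orange screwdriver 180 long, lying flat (mm), loose; a bystander. Origin near its middle.
- phone: black phone 140 x 70 x 9, lying flat (mm), loose; a bystander. Origin: middle of its underside.
- mouse: grey computer mouse 110 x 62 x 34 (mm), loose; a bystander. Origin: middle of its underside.
- carton: green box 110 x 80 x 50 (mm), loose; a bystander. Origin: middle of its underside.
There are look-alikes about, which are no part of the job. Of the things that look like the part that bears pin_grip, the larger one is meant.

How it is judged (in metres and radians):
On the way, in this order (a step that is already met when the one before it is completed fails the run):
1. the filter lies seated in both V-blocks, let go, while the keeper is still open (distance between filter_mid and v_seat below 0.017 m and z of filter_mid in the frame of bed between 0.041 and 0.049 m and x of filter_mid in the frame of bed between -0.004 and 0.004 m and angle between the y axis of filter_mid and the y axis of bed, either way round below 0.06 rad and contact force between the fingers and filter below 0.3 N and value of joint keeper below 0.3 rad), for 0.2 s.
2. the keeper arm is swung closed and the pin is fully home in the lock hole behind it (value of joint keeper between 1.2 and 1.36 rad and z of pin_tip in the frame of lock_hole between -0.034 and -0.024 m and x of pin_tip in the frame of lock_hole between -0.005 and 0.005 m and y of pin_tip in the frame of lock_hole between -0.005 and 0.005 m and angle between the z axis of pin_grip and the z axis of bed, either way round below 0.21 rad), for 0.2 s.
At the end, for the whole second after the job is handed in: Filter at rest in both Vs: within 4 mm across and in height, 0.06 rad of bed y, 16 mm of midway. Keeper at 1.2 to 1.36 rad, pressing on the pin. Pin at rest in the lock hole: tip at least 24 mm deep (of 30), within 5 mm of the centre line in x and y, leaning under 0.21 rad (all of step 2 and distance between filter_mid and v_seat below 0.017 m and z of filter_mid in the frame of bed between 0.041 and 0.049 m and x of filter_mid in the frame of bed between -0.004 and 0.004 m and angle between the y axis of filter_mid and the y axis of bed, either way round below 0.06 rad and contact force between keeper and pin above 0.5 N and linear speed of each of filter, pin below 0.02 m/s and velocity of joint keeper between -0.05 and 0.05 rad/s); the robot touches nothing.
It fails at once if another thing on the bench was shifted by more than 30 mm (distance of any of meter, mug_in, wrench, driver, phone, mouse, carton from where it was at the start of the episode above 0.03 m).
It fails at once if the filter was dropped (falling free of the fingers faster than 0.4 m/s, about 8 mm) (contact force between the fingers and filter below 0.1 N and linear speed of filter above 0.4 m/s).
It fails at once if the filter was rammed into the stand (more than 60 N) (contact force between filter and bed above 60 N).
It also fails if it takes over 69 s, if anything falls off the work surface, if the arm or the gripper's body presses on something with over 40 N, if the wrist force passes 120 N, or if a joint passes its speed limit or range.

## Robot

A 6-joint arm with a two-finger parallel gripper is mounted at the origin on the work surface. World frame = base frame: x ahead of the robot, y to its left, z up, the work surface at z = 0. Lengths are in mm, angles in rad, forces in N, time in s.
With the tool pointing down it reaches from about 350 to 975 mm from the base axis. Payload 7.1 kg.
Tool frame: the origin (TCP) lies midway between the tips of the shut fingers; the grasp point (between the pads) lies ctrl.grip_point_offset behind it (ctrl.grip_point_offset is the distance from the TCP to the grasp point, in mm); z points along the fingers, y is the line along which they close (so a half turn about z gives the same grasp; the last joint's range is limited). The gripper opens to 88 mm and grips with 3 to 60 N. Pads are 20 mm wide; open, the fingers measure 115 mm over their backs; the gripper's body (75 mm by 178 mm) begins 61 mm behind the grasp point.
Start: joints at [1.225, 0.423, 1.63, -0, 1.089, -0.019], TCP at [200.602, 591.915, 222.675] pointing down, gripper open.
Joint ranges: [-3, 3], [-0.9, 2.11], [0.09, 2.58], [-1.31, 4.45], [0.11, 2.69], [-2.54, 2.54]. Speed limits (rad/s): [2.39, 2.39, 3.01, 3.14, 3.14, 3.14].

## Interface

Orientations are given as a rotation vector (axis times angle).
In Python, from workcell import ctrl, get_image, close_job, finder gives the robot as it stands.
- The arm moves only by the tool servo_tool, never from a script. Its argument "deltas" is a list of rows, each a list of 2 entries, a list of its own where there are three numbers: the shift along the tool's x, y, z in mm, then the turn, a rotation vector about the tool's x, y, z in rad. A call has 1 to 5 rows; each row is the pose to reach, as a shift and turn from the pose commanded when the call began, along the tool's axes at that moment; what a row does not reach only later rows make up. A row lasts 1/12 s, in which the tool goes at most 41.7 mm and 7.16 degrees, less where a joint would pass 70% of its speed; a pose out of reach is approached as far as the arm can. A call with a gripper value outside its range is refused whole. "grip" is the closure, from -1 (fully open) to 1 (shut), so that 0 is half open, set as the call begins (left out, the last holds). The fingers move at their own pace and stop on an object; the grip force is fixed at half the most. Time passes only in rows, so rows that repeat a pose let the fingers close. It gives the time, the measured TCP pose, the force, the opening and the grip force at its end, in the units of the state.
- ctrl.get_obs(): the state, without advancing time (a new reading comes with each control period).
- get_image(name): name is "scene" or "top" or "wrist"; returns a dict with "frame" (480x640x3 uint8, blue, green, red), "depth" (480x640 float32, mm along the optical axis (not along the pixel's ray), 0 where there is no reading), "K" (3x3 intrinsics, pixels), "dist" ([k1, k2, p1, p2, k3] as OpenCV has them; the pictures are not rectified), "pose" (4x4, takes a point from camera to world coordinates). Camera axes: x right, y down, z forward; pixel columns grow to the right and rows downward; lengths in mm; the calibration is good to about 2 mm. A picture is of the moment at which its call begins.
- close_job(): hands the job in; it is judged then, once.
Trained networks look in a picture, given as the dict that the camera call returned (one of the last four; its "shot" number tells which), for a name from the list of things; names that differ only in an ending like _2 or _b are one class to them, and where a whole thing is asked for, a point or a joint stands for the part that bears it (a point fixed in the world has none). Each returns a list of dicts, best first, with "score" (0 to 1); they miss things now and then, are a little off and sometimes report something else, mostly with a low value. They report only what shows in the picture. A call takes as long as a camera call. They do not tell look-alikes from the thing itself.
- finder.search_frame(query, picture): "rect" ([centre column, centre row, width, height] as shares, 0 to 1, of the picture: columns of its width, rows of its height, round what is visible of it).
- finder.silhouettes(query, picture): "mask" (480x640 bool, what is visible of it) and "rect" ([centre column, centre row, width, height] as shares, 0 to 1, of the picture: columns of its width, rows of its height, round what is visible of it).
The state is a dict: "t": time; "qpos": joint angles; "qvel": joint speeds; "joint_torque": joint torques, N m; "ee_pos": TCP position; "orientation": TCP orientation; "ft_force": force on the tool from outside, world axes, zero at the start; "moment": the same for the moment, N m; "width": finger opening in mm; "grasp_force": force on a finger pad.
Only numpy, scipy, OpenCV 4.12 (cv2) and the standard library are available. Lean on these libraries where they do the work, as an engineer would, in place of code of your own. Each camera call takes 0.05 s, during which the arm holds its last target. There are 200 camera calls.

## Working session

There is one attempt and no reset: what is moved stays moved. The work goes in short steps, Python scripts to look and compute and a tool call to move; the robot and the scene stay as the last step left them, time stands still between calls to the robot, and variables do not carry over. Pictures are saved under pics/ and viewed, at most 10 in all, crops included, and the job is handed in when it is done.

Besides the shell and the picture viewer there is one more tool, called after ">>>" as name(argument=value, ...), one argument or row to a line, values as JSON. servo_tool: Moves the arm, as the interface text tells. Its arguments: {"type":"object","properties":{"deltas":{"type":"array","items":{"type":"array"}},"grip":{"type":"number"}},"required":["deltas"]}

```bash
ls; mkdir -p pics
cat > h.py <<'E'
import numpy as np, cv2
from scipy.spatial.transform import Rotation as R
from workcell import ctrl, get_image, close_job, finder
def rays(p,uv):
    uv=np.array(uv,float).reshape(-1,1,2)
    n=cv2.undistortPoints(uv,p['K'],np.array(p['dist'],float))[:,0]
    return n
def pts(p,mask):
    v,u=np.nonzero(mask&(p['depth']>0)); d=p['depth'][v,u]
    n=rays(p,np.c_[u,v]); c=np.c_[n*d[:,None],d]
    T=p['pose']; return c@T[:3,:3].T+T[:3,3]
def proj(p,X):
    T=np.linalg.inv(p['pose']); rv=cv2.Rodrigues(T[:3,:3])[0]
    return cv2.projectPoints(np.array(X,float).reshape(-1,3),rv,T[:3,3],p['K'],np.array(p['dist'],float))[0][:,0]
def tool():
    o=ctrl.get_obs(); return np.array(o['ee_pos']),R.from_rotvec(o['orientation']),o
E
python3 - <<'E'
from h import *
np.set_printoptions(precision=3,suppress=True)
p,r,o=tool(); print(o,ctrl.grip_point_offset); print(r.as_matrix())
ims=[get_image(n) for n in('scene','top')]
for n,im in zip(('scene','top'),ims):
    cv2.imwrite(f'pics/{n}0.png',im['frame']); print(n,im['pose'])
    for q in('filter_mid','pin_grip','bed','keeper'):
        for s in finder.silhouettes(q,im):
            P=pts(im,s['mask']); print(q,round(s['score'],2),np.round(np.array(s['rect'])*[640,480,640,480]),len(P), np.median(P,0) if len(P) else '', P.min(0) if len(P) else '',P.max(0) if len(P) else '')
E
```

```text
pics
{'t': 0.0, 'qpos': array([ 1.225,  0.424,  1.631,  0.   ,  1.089, -0.019]), 'qvel': array([ 0.002, -0.001, -0.001,  0.   , -0.002, -0.002]), 'joint_torque': array([  0.001, -54.465, -27.367,   0.064,   0.023,  -0.   ]), 'ee_pos': array([200.417, 591.412, 221.907]), 'orientation': array([-0.511, -3.099,  0.002]), 'ft_force': array([-0.124,  0.728, -0.738]), 'moment': array([ 0.039,  0.045, -0.002]), 'grasp_force': 0.0, 'width': 87.96214770964166} 18.700000000000003
[[-0.947  0.321 -0.001]
 [ 0.321  0.947 -0.001]
 [ 0.    -0.002 -1.   ]]
scene [[   0.764    0.42    -0.49  1024.879]
 [   0.645   -0.471    0.602 -603.813]
 [   0.022   -0.776   -0.631  783.938]
 [   0.       0.       0.       1.   ]]
pin_grip 0.69 [202. 327.  17.  33.] 393 [ 489.308 -291.365   95.963] [ 389.381 -302.86     1.456] [ 498.827 -218.755  118.071]
pin_grip 0.58 [182. 305.  13.  30.] 193 [ 380.622 -261.501   61.61 ] [ 366.142 -269.421    7.014] [ 388.759 -248.997   79.508]
bed 0.78 [339. 260. 126.  96.] 5043 [620.519  -8.283 120.686] [ 400.461 -116.048    0.144] [723.693 240.239 218.431]
keeper 0.76 [360. 2
[... 285 characters left out ...]
0.002   21.897]
 [  -0.002   -0.215   -0.977 1332.781]
 [   0.       0.       0.       1.   ]]
filter_mid 0.77 [207. 297.  56.  23.] 968 [422.432 293.939  64.213] [389.559 224.258   1.302] [456.911 377.036  75.537]
pin_grip 0.65 [448. 264.  16.  14.] 178 [ 481.73  -284.433  111.437] [ 469.459 -303.953   14.998] [ 503.423 -273.302  118.035]
pin_grip 0.4 [436. 310.  13.   8.] 85 [ 375.361 -256.364   72.62 ] [ 366.307 -268.323   -0.012] [ 389.77  -248.199   80.284]
bed 0.89 [313. 219. 123. 114.] 8761 [601.124  10.406 103.231] [ 473.462 -114.975   -3.465] [751.882 174.471 217.59 ]
keeper 0.71 [293. 202.  84.  26.] 1040 [610.457  75.641 192.71 ] [592.121 -17.16   -2.638] [683.077 197.389 217.59 ]
```

View pics/scene0.png

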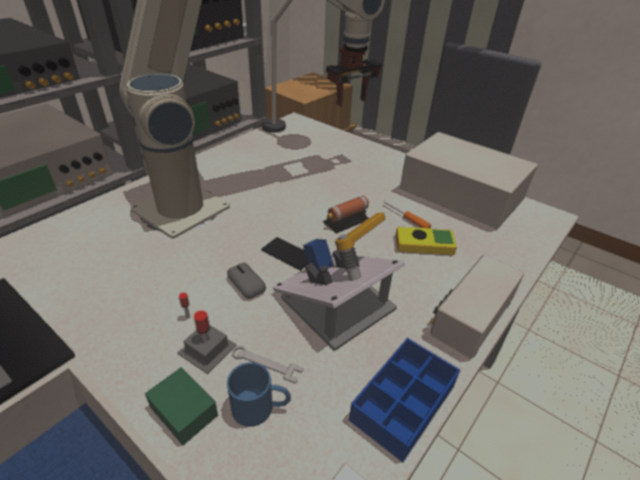

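View pics/top0.png

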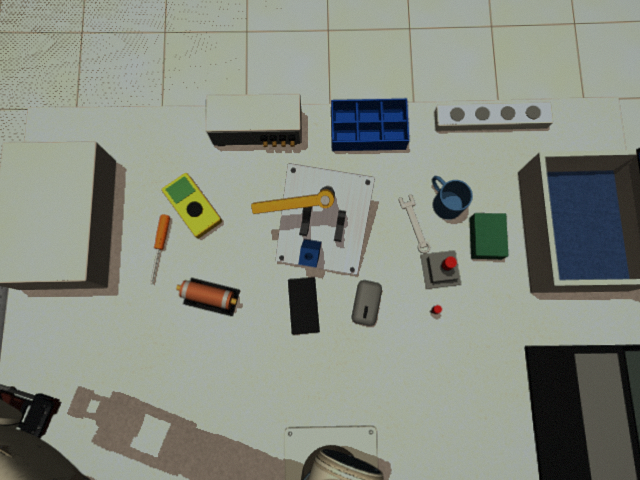

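The scene view has the filter at (348,210), the stand at (340,270) with the blue post at (318,252), and the yellow arm at (360,230). The two red pins are a large one in the grey stand at scene (202,327) / top (448,264), and a small one at scene (184,303) / top (436,310). The larger one in the 40 mm grey stand is meant, and I'll confirm that in a crop.

```bash
cat > m.py <<'E'
from h import *
from scipy.optimize import least_squares
np.set_printoptions(precision=2,suppress=True)
def bedpose(im):
    s=finder.silhouettes('bed',im)[0]; m=cv2.dilate(s['mask'].astype(np.uint8),np.ones((9,9)))>0
    P=pts(im,m); P=P[(P[:,2]>5)]
    # RANSAC plane with 30deg tilt
    rng=np.random.default_rng(0); best=None
    for _ in range(1500):
        a=P[rng.choice(len(P),3,False)]; n=np.cross(a[1]-a[0],a[2]-a[0]); l=np.linalg.norm(n)
        if l<500: continue
        n/=l; n*=np.sign(n[2])
        if abs(n[2]-np.cos(np.pi/6))>.03: continue
        k=np.abs((P-a[0])@n)<2.5
        if best is None or k.sum()>best.sum(): best=k
    Q=P[best]; c=Q.mean(0); n=np.linalg.svd(Q-c)[2][2]; n*=np.sign(n[2])
    print('tilt',np.degrees(np.arccos(n[2])),len(Q))
    yaw=np.arctan2(-n[1],-n[0]); 
    z=np.array([-.5*np.cos(yaw),-.5*np.sin(yaw),np.cos(np.pi/6)]); y=np.array([-np.sin(yaw),np.cos(yaw),0]); x=np.cross(y,z)
    B=np.c_[x,y,z]; L=(Q-c)@B
    box=cv2.minAreaRect(L[:,:2].astype(np.float32)); print('rect',box,'yaw',yaw)
    lo,hi=np.percentile(L[:,:2],.5,0),np.percentile(L[:,:2],99.5,0); print('ext',lo,hi)
    mid=np.array(box[0]); o=c+x*mid[0]+y*mid[1]
    return o,B
def colmask(im,lo,hi): return cv2.inRange(cv2.cvtColor(im['frame'],cv2.COLOR_BGR2HSV),lo,hi)>0
E
python3 - <<'E'
from m import *
for cam in('top','scene'):
    im=get_image(cam); o,B=bedpose(im); print(cam,'origin',o,'\n',B)
    for nm,lo,hi in(('blue',(100,80,30),(130,255,255)),('yellow',(15,120,80),(28,255,255))):
        P=pts(im,colmask(im,lo,hi)); L=(P-o)@B
        k=(abs(L[:,0])<170)&(abs(L[:,1])<220)&((abs(L[:,2]-70)<5) if nm=='blue' else (abs(L[:,2]-94)<5)); L=L[k]
        print(nm,len(L), L.min(0) if len(L) else'',L.max(0) if len(L) else'',np.median(L,0) if len(L) else'')
    P=pts(im,colmask(im,(3,70,40),(22,255,255))); k=(abs(P[:,0]-422)<70)&(abs(P[:,1]-300)<100)&(P[:,2]>48)&(P[:,2]<72); Q=P[k]
    r=cv2.minAreaRect(Q[:,:2].astype(np.float32)); print('filter',len(Q),r,Q.mean(0))
    P=pts(im,colmask(im,(0,120,60),(6,255,255))|colmask(im,(174,120,60),(180,255,255))); k=(abs(P[:,0]-485)<40)&(abs(P[:,1]+290)<40)&(P[:,2]>75)&(P[:,2]<125);Q=P[k]; print('pin',len(Q),Q.min(0),Q.max(0),np.median(Q,0))
    if cam=='scene':cv2.imwrite('pics/crop.png',cv2.resize(im['frame'][270:380,140:280],None,fx=5,fy=5))
E
```

```text
tilt 29.80238167627555 4509
rect ((-8.8331298828125, 6.046302795410156), (250.64175415039062, 209.93833923339844), 0.6769830584526062) yaw -0.19716720422298661
ext [-132.08  -97.88] [115.31 109.64]
top origin [596.47   7.66  85.99] 
 [[ 0.85  0.2  -0.49]
 [-0.17  0.98  0.1 ]
 [ 0.5   0.    0.87]]
blue 285 [-98.91  -4.34  65.08] [-51.94  39.48  74.66] [-75.26  17.23  69.97]
yellow 841 [ 13.82 -19.13  89.06] [ 94.01 163.87  98.97] [52.42 72.22 94.43]
filter 813 ((424.72283935546875, 295.3413391113281), (149.9308624267578, 43.541778564453125), 75.93444061279297) [423.6  294.06  62.68]
pin 113 [ 470.24 -302.25  107.52] [ 497.53 -275.42  120.83] [ 482.53 -288.96  113.64]
tilt 29.801012303935668 2456
rect ((-53.262725830078125, 146.3555908203125), (293.1683044433594, 468.7491149902344), 0.8247619867324829) yaw -0.18143566271513797
ext [-194.63  -85.73] [ 92.65 123.52]
scene origin [601.49 136.16  77.9 ] 
 [[ 0.85  0.18 -0.49]
 [-0.16  0.98  0.09]
 [ 0.5   0.    0.87]]
blue 92 [ -69.66 -130.1    65.01] [-30.31 -87.71  71.13] [ -42.19 -110.25   69.23]
yellow 269 [  47.36 -147.76   89.04] [115.32  33.52  95.64] [ 83.88 -67.89  93.44]
filter 383 ((431.63934326171875, 292.58544921875), (145.75643920898438, 41.946441650390625), 70.97806549072266) [432.97 285.47  61.9 ]
pin 221 [ 469.92 -301.59   77.45] [ 498.55 -277.77  117.73] [ 490.9  -293.12  111.23]
```

View pics/crop.png

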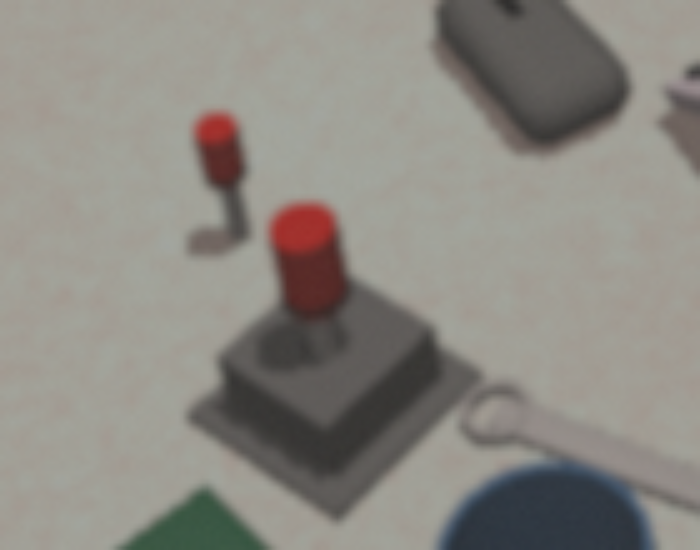

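The crop shows the large pin (crop (305,255)) in the grey block and the small bare pin at (220,150). The large one is meant. Next I plan the first moves.

```bash
cat >> m.py <<'E'
from scipy.spatial.transform import Slerp
def frame(y,z): 
    z=np.array(z,float);z/=np.linalg.norm(z);y=np.array(y,float);y=y-z*(y@z);y/=np.linalg.norm(y);return R.from_matrix(np.c_[np.cross(y,z),y,z])
def plan(wps,start=None):
    "wps: list of (tcp,R,ncalls); prints shift/turn for each call"
    p,r,_=tool()
    if start is not None:p,r=start
    for P,Q,n in wps:
        P=np.array(P,float);p0,r0=p,r;d=(r0.inv()*Q).as_rotvec()
        for i in range(1,n+1):
            pt=p0+(P-p0)*i/n; rt=r0*R.from_rotvec(d*i/n)
            s=np.round(r.inv().apply(pt-p),1); t=np.round((r.inv()*rt).as_rotvec(),3)
            print(s.tolist(),t.tolist(),'|%.0fmm %.1fdeg'%(np.linalg.norm(s),np.degrees(np.linalg.norm(t))))
            p=p+r.apply(s); r=r*R.from_rotvec(t)
    return p,r
E
python3 - <<'E'
from m import *
a=np.radians(75.93); ax=np.array([np.cos(a),np.sin(a),0])
Q=frame([ax[1],-ax[0],0],[0,0,-1]); print(plan([([424.7,295.3,150],Q,3)])[0])
E
```

```text
[-102.5, -69.7, 24.2] [-0.0, 0.0, 0.497] |126mm 28.5deg
[-123.3, -12.3, 24.3] [0.0, 0.0, 0.496] |126mm 28.4deg
[-114.3, 47.8, 24.2] [0.0, 0.0, 0.497] |126mm 28.5deg
[424.74 295.31 150.  ]
```

>>> servo_tool(
  deltas=[
    [[-25,-17,6],[0,0,0.12]],
    [[-51,-35,12],[0,0,0.245]],
    [[-77,-52,18],[0,0,0.37]],
    [[-102.5,-69.7,24.2],[0,0,0.497]],
    [[-102.5,-69.7,24.2],[0,0,0.497]],
  ],
)

```text
t: 1.12
ee_pos: [276.9, 488.7, 197.2]
orientation: [1.27, 2.873, -0.006]
ft_force: [0.1, -1.0, -0.9]
width: 87.9
grasp_force: 0.0
```

>>> servo_tool(
  deltas=[
    [[-31,-3,6],[0,0,0.12]],
    [[-62,-6,12],[0,0,0.245]],
    [[-92,-9,18],[0,0,0.37]],
    [[-123.3,-12.3,24.3],[0,0,0.496]],
    [[-123.3,-12.3,24.3],[0,0,0.496]],
  ],
)

```text
t: 1.53
ee_pos: [351.5, 390.9, 173.3]
orientation: [1.934, 2.474, -0.004]
ft_force: [0.2, -0.6, -0.3]
width: 87.9
grasp_force: 0.0
```

>>> servo_tool(
  deltas=[
    [[-28,12,6],[0,0,0.12]],
    [[-57,24,12],[0,0,0.245]],
    [[-86,36,18],[0,0,0.37]],
    [[-114.3,47.8,24.2],[0,0,0.497]],
    [[-114.3,47.8,24.2],[0,0,0.497]],
  ],
)

```text
t: 1.95
ee_pos: [426.6, 293.1, 149.4]
orientation: [2.483, 1.924, -0.001]
ft_force: [-0.2, 0.1, -1.0]
width: 87.6
grasp_force: 0.0
```

Run:
```python
from m import *
p,r,o=tool(); print(p,r.as_matrix(),o['qpos'],o['t'])
im=get_image('wrist'); cv2.imwrite('pics/w1.png',im['frame']); print(im['pose'])
s=finder.silhouettes('filter_mid',im)
for q in s:
    P=pts(im,q['mask']); P=P[P[:,2]>48]; print(q['score'],len(P))
    if len(P)>50: print(cv2.minAreaRect(P[:,:2].astype(np.float32)),P.mean(0),np.percentile(P[:,2],98))
a=np.radians(75.93); ax=np.array([np.cos(a),np.sin(a),0])
Q=frame([ax[1],-ax[0],0],[0,0,-1]); plan([([424.7,295.3,33],Q,1)])
```

```text
[426.57 293.06 149.42] [[ 0.25  0.97 -0.  ]
 [ 0.97 -0.25 -0.  ]
 [-0.    0.   -1.  ]] [ 0.58  0.37  1.92 -0.    0.85  0.83] 1.95
[[  0.97  -0.24  -0.07 445.73]
 [ -0.25  -0.93  -0.28 368.69]
 [  0.     0.29  -0.96 311.03]
 [  0.     0.     0.     1.  ]]
0.86 13540
((423.9491882324219, 294.8796691894531), (150.29501342773438, 43.878902435302734), 74.9625244140625) [425.77 301.28  62.05] 67.4007304330428
[-0.4, -0.3, 117.1] [-0.0, -0.0, 0.001] |117mm 0.1deg
```

View pics/w1.png

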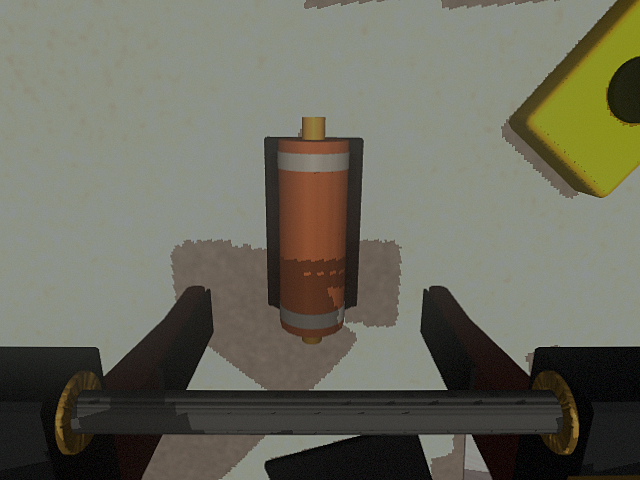

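The wrist view shows the filter at (312,235), lined up between the open fingers. I'll descend and grip.

>>> servo_tool(
  deltas=[
    [[0,0,25],[0,0,0]],
    [[0,0,55],[0,0,0]],
    [[0,0,85],[0,0,0]],
    [[0,-0.5,110],[0,0,0.005]],
    [[0,-0.5,117],[0,0,0.005]],
  ],
)

```text
t: 2.47
ee_pos: [421.8, 296.0, 30.2]
orientation: [-2.477, -1.931, 0.007]
ft_force: [-0.7, -0.2, -0.0]
width: 88.1
grasp_force: 0.0
```

>>> servo_tool(
  deltas=[
    [[0,0,0],[0,0,0]],
    [[0,0,0],[0,0,0]],
    [[0,0,0],[0,0,0]],
    [[0,0,0],[0,0,0]],
    [[0,0,0],[0,0,0]],
  ],
  grip=1,
)

```text
t: 2.88
ee_pos: [425.0, 296.1, 34.3]
orientation: [2.481, 1.926, 0.004]
ft_force: [0.7, 0.1, 0.3]
width: 58.0
grasp_force: 0.0
```

>>> servo_tool(
  deltas=[
    [[0,0,0],[0,0,0]],
    [[0,0,0],[0,0,0]],
    [[0,0,-20],[0,0,0]],
    [[0,0,-50],[0,0,0]],
    [[0,0,-80],[0,0,0]],
  ],
)

```text
t: 3.3
ee_pos: [423.1, 294.5, 112.8]
orientation: [-2.482, -1.926, 0.006]
ft_force: [0.8, 0.4, -4.4]
width: 43.7
grasp_force: 30.0
```

Run:
```python
from m import *
p,r,o=tool(); print(p,r.as_matrix(),o['qpos'],o['t'],o['width'],o['grasp_force'],o['ft_force'])
im=get_image('top'); b,B=bedpose(im); print(b,B)
m=colmask(im,(100,80,30),(130,255,255)); L=(pts(im,m)-b)@B; k=(abs(L[:,0]+75)<40)&(abs(L[:,1]-20)<40)&(abs(L[:,2]-70)<4); print(cv2.minAreaRect(L[k,:2].astype(np.float32)))
m=colmask(im,(15,120,80),(28,255,255)); L=(pts(im,m)-b)@B; k=(abs(L[:,0]-50)<80)&(abs(L[:,1]-80)<120)&(abs(L[:,2]-94)<4); print(cv2.minAreaRect(L[k,:2].astype(np.float32)),L[k].mean(0))
m=colmask(im,(3,70,40),(22,255,255)); P=pts(im,m);k=(abs(P[:,0]-422)<70)&(abs(P[:,1]-300)<100)&(P[:,2]>130);print(k.sum(),cv2.minAreaRect(P[k,:2].astype(np.float32)))
```

```text
[423.05 294.5  112.83] [[ 0.25  0.97 -0.  ]
 [ 0.97 -0.25 -0.  ]
 [-0.   -0.   -1.  ]] [0.59 0.43 1.94 0.   0.77 0.84] 3.3 43.74186929774401 29.95454728603363 [ 0.78  0.42 -4.4 ]
tilt 29.908246969142112 4486
rect ((-7.1909027099609375, 6.0224456787109375), (250.81149291992188, 209.58233642578125), 0.39327651262283325) yaw -0.19321140925082225
ext [-130.41  -98.04] [116.78 109.49]
[596.36   7.62  86.27] [[ 0.85  0.19 -0.49]
 [-0.17  0.98  0.1 ]
 [ 0.5   0.    0.87]]
((-75.32221221923828, 17.84786033630371), (45.12392807006836, 43.61487579345703), 1.0815174579620361)
((55.32171630859375, 72.47911071777344), (38.402469635009766, 188.42723083496094), 14.672735214233398) [53.12 71.07 93.97]
162 ((402.3517761230469, 270.57562255859375), (144.1594696044922, 103.3425521850586), 34.521236419677734)
```

```bash
cat >> m.py <<'E'
def bed(yaw=-0.186,o=(596.4,7.2,86.2)):
    z=np.array([-.5*np.cos(yaw),-.5*np.sin(yaw),np.cos(np.pi/6)]); y=np.array([-np.sin(yaw),np.cos(yaw),0]); return np.array(o),np.c_[np.cross(y,z),y,z]
E
python3 - <<'E'
from m import *
b,B=bed(); p,r,o=tool()
Q=frame(B[:,0],-B[:,2])
print(plan([([p[0],p[1],240],r,1),(b+B@[0,0,150],Q,2)])[0], b+B@[0,0,150])
E
```

```text
[0.7, 0.6, -123.4] [0.0, -0.0, -0.0] |123mm 0.0deg
[-121.7, 80.8, 11.7] [-0.259, 0.006, -0.032] |147mm 15.0deg
[-124.3, 71.3, 30.8] [-0.259, 0.006, -0.033] |147mm 15.0deg
[522.74  21.05 216.08] [522.69  21.07 216.1 ]
```

>>> servo_tool(
  deltas=[
    [[0,0,-30],[0,0,0]],
    [[0,0,-60],[0,0,0]],
    [[0,0,-90],[0,0,0]],
    [[0,0,-115],[0,0,0]],
    [[0,0,-123],[0,0,0]],
  ],
)

```text
t: 3.82
ee_pos: [425.3, 296.1, 238.2]
orientation: [2.482, 1.926, 0.006]
ft_force: [-0.0, 0.5, -5.6]
width: 43.8
grasp_force: 30.0
```

>>> servo_tool(
  deltas=[
    [[-20,14,2],[-0.05,0,0]],
    [[-45,30,4],[-0.1,0,-0.01]],
    [[-70,46,7],[-0.15,0,-0.02]],
    [[-97,64,9],[-0.2,0,-0.03]],
    [[-121.7,80.8,11.7],[-0.259,0.006,-0.032]],
  ],
)

```text
t: 4.23
ee_pos: [471.6, 155.9, 222.2]
orientation: [2.284, 1.835, 0.239]
ft_force: [0.3, -0.5, -3.2]
width: 43.8
grasp_force: 30.0
```

>>> servo_tool(
  deltas=[
    [[-30,17,7],[-0.06,0,0]],
    [[-60,34,14],[-0.12,0,-0.01]],
    [[-90,51,22],[-0.19,0,-0.02]],
    [[-115,66,28],[-0.24,0,-0.03]],
    [[-124.3,71.3,30.8],[-0.259,0.006,-0.033]],
  ],
)

```text
t: 4.65
ee_pos: [517.8, 16.9, 209.3]
orientation: [2.082, 1.729, 0.447]
ft_force: [-0.2, 0.1, -4.1]
width: 43.6
grasp_force: 30.0
```

>>> servo_tool(
  deltas=[
    [[0,0,0],[0,0,0]],
    [[0,0,0],[0,0,0]],
  ],
)

```text
t: 4.82
ee_pos: [518.8, 18.8, 210.5]
orientation: [2.084, 1.728, 0.447]
ft_force: [0.1, -0.5, -4.7]
width: 43.5
grasp_force: 30.0
```

Run:
```python
from m import *
b,B=bed(); p,r,o=tool(); print('tcp in bed',(p-b)@B,'\n',B.T@r.as_matrix(),o['qpos'],o['t'],o['ft_force'])
im=get_image('wrist'); cv2.imwrite('pics/w2.png',im['frame'])
m=colmask(im,(3,70,40),(22,255,255)); L=(pts(im,m)-b)@B
k=(abs(L[:,0])<40)&(abs(L[:,1])<90)&(L[:,2]>120)&(L[:,2]<200);r_=cv2.minAreaRect(L[k][:,:2].astype(np.float32));print('filter',k.sum(),r_,np.percentile(L[k][:,2],99))
m=colmask(im,(100,80,30),(130,255,255)); L=(pts(im,m)-b)@B; k=(abs(L[:,0]+75)<40)&(abs(L[:,1]-20)<40)&(abs(L[:,2]-70)<5); print('post',k.sum(),cv2.minAreaRect(L[k,:2].astype(np.float32)) if k.sum() else'',np.median(L[k,2]))
m=colmask(im,(15,120,80),(28,255,255)); L=(pts(im,m)-b)@B; k=(abs(L[:,0]-50)<80)&(abs(L[:,1]-80)<120)&(abs(L[:,2]-94)<5); print('arm',k.sum(),cv2.minAreaRect(L[k,:2].astype(np.float32)) if k.sum() else '',np.median(L[k,2]))
L=(pts(im,np.ones((480,640),bool))-b)@B
for lo,hi in((34,50),(-8,8)):
    k=(abs(L[:,0])<140)&(abs(L[:,1])<115)&(L[:,2]>lo)&(L[:,2]<hi); print(lo,k.sum(),np.median(L[k],0),np.percentile(L[k],1,0),np.percentile(L[k],99,0))
```

```text
tcp in bed [ -5.73  -2.9  146.86] 
 [[-0.    1.   -0.01]
 [ 1.    0.   -0.01]
 [-0.01 -0.01 -1.  ]] [ 0.1   0.13  2.2  -0.44  0.35  0.66] 4.8167 [ 0.09 -0.52 -4.72]
filter 29395 ((-6.838322639465332, 2.6103591918945312), (138.63572692871094, 65.22393035888672), 79.47119140625) 197.34925869060265
post 4922 ((-77.2354965209961, 18.172271728515625), (44.572410583496094, 43.90800476074219), 0.18612591922283173) 69.5362732928827
arm 14242 ((58.61046600341797, 54.81501007080078), (38.778709411621094, 154.00347900390625), 13.740796089172363) 93.5882939051843
34 1377 [-55.42  18.32  40.66] [-97.15  -7.58  34.12] [61.38 49.73 49.86]
-8 43135 [-19.65  54.44  -0.41] [-125.02 -100.62   -2.17] [120.15 103.01   3.88]
```

View pics/w2.png

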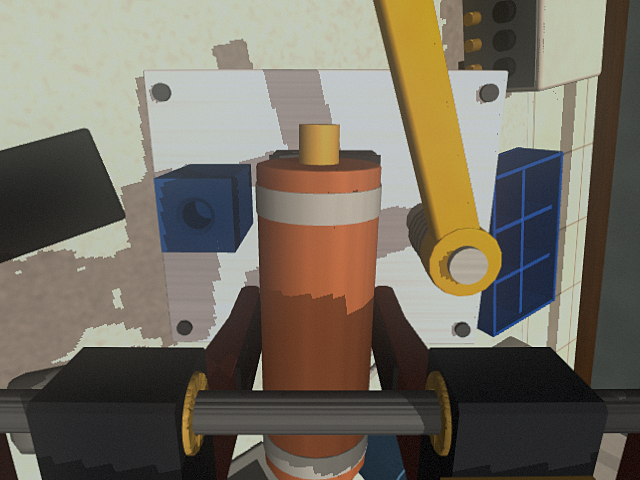

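The wrist view shows the filter over the V-blocks (far stub at (320,130)), the lock post hole at (197,212) and the pivot at (468,265). I'll check how the filter sits in the grip.

Run:
```python
from m import *
b,B=bed(); p,r,o=tool(); print('tcp in bed',(p-b)@B, o['qpos'])
im=get_image('wrist')
s=finder.silhouettes('filter_mid',im)[0]; L=(pts(im,s['mask'])-b)@B; L=L[(L[:,2]>130)&(L[:,2]<195)]
for y in range(-50,85,10):
    k=abs(L[:,1]-y)<3
    if k.sum()>20: q=L[k]; print(y,k.sum(),q[:,2].max().round(1),np.percentile(q[:,2],98).round(1),'x',q[:,0].min().round(1),q[:,0].max().round(1))
print('ymax',np.percentile(L[:,1],99.9),L[:,1].max())
Q=frame(B[:,0],-B[:,2]); plan([(b+B@[-1.2,0,60],Q,1)])
```

```text
tcp in bed [ -4.95  -2.07 147.21] [ 0.1   0.13  2.2  -0.44  0.35  0.66]
-50 1371 182.3 181.4 x -27.3 15.9
-40 769 182.0 181.1 x -21.4 10.2
-20 692 180.4 179.8 x -27.1 16.5
-10 1599 181.5 180.8 x -27.2 16.6
0 1669 181.7 180.7 x -26.6 16.5
10 1786 181.4 180.6 x -26.8 17.2
20 1897 182.0 180.7 x -27.0 16.8
30 2012 181.5 180.6 x -27.1 16.9
40 2072 182.0 180.6 x -26.6 17.2
50 2402 182.0 181.1 x -26.8 17.4
60 2444 181.2 180.1 x -26.7 16.4
70 753 166.2 165.8 x -11.5 2.3
ymax 72.52849333385569 72.66530159888096
[1.5, 3.4, 87.7] [-0.007, 0.004, 0.003] |88mm 0.5deg
```

>>> servo_tool(
  deltas=[
    [[0,1,15],[0,0,0]],
    [[1,2,35],[0,0,0]],
    [[1.5,3,55],[-0.005,0.004,0.003]],
    [[1.5,3.3,75],[-0.007,0.004,0.003]],
    [[1.5,3.3,87.5],[-0.007,0.004,0.003]],
  ],
)

```text
t: 5.38
ee_pos: [566.6, 13.4, 136.7]
orientation: [2.078, 1.726, 0.463]
ft_force: [-0.1, -0.4, -4.0]
width: 43.4
grasp_force: 30.0
```

>>> servo_tool(
  deltas=[
    [[0,0,0],[0,0,0]],
    [[0,0,0],[0,0,0]],
    [[0,0,0],[0,0,0]],
  ],
)

```text
t: 5.63
ee_pos: [566.0, 12.8, 138.7]
orientation: [2.078, 1.724, 0.464]
ft_force: [0.5, 0.3, -3.6]
width: 43.8
grasp_force: 30.0
```

Run:
```python
from m import *
b,B=bed(); p,r,o=tool(); print('tcp in bed',(p-b)@B, B.T@r.as_matrix(),o['ft_force'])
im=get_image('wrist'); p,r,o=tool(); print('tcp in bed',(p-b)@B)
s=finder.silhouettes('filter_mid',im)[0]; L=(pts(im,s['mask'])-b)@B; L=L[(L[:,2]>50)&(L[:,2]<105)]
k=(L[:,1]>5)&(L[:,1]<58); q=L[k]; print('filt x',np.percentile(q[:,0],[.2,99.8]),'top',np.percentile(q[:,2],99),'ymax',np.percentile(L[:,1],99.9))
m=colmask(im,(100,80,30),(130,255,255)); L=(pts(im,m)-b)@B; k=(abs(L[:,0]+75)<40)&(abs(L[:,1]-20)<40)&(abs(L[:,2]-70)<5); print('post',k.sum(),cv2.minAreaRect(L[k,:2].astype(np.float32)) if k.sum() else'',np.median(L[k,2]))
L=(pts(im,np.ones((480,640),bool))-b)@B
k=(abs(L[:,0])<130)&(abs(L[:,1])<110)&(abs(L[:,2])<4); print(np.median(L[k],0),np.percentile(L[k],.5,0),np.percentile(L[k],99.5,0))
k=(abs(L[:,0])<40)&(L[:,1]>30)&(L[:,1]<60)&(L[:,2]>36)&(L[:,2]<46);print('vtop',k.sum(),L[k].min(0) if k.any() else '',L[k].max(0)if k.any() else '')
```

```text
tcp in bed [-0.56 -0.12 60.89] [[-0.  1.  0.]
 [ 1.  0.  0.]
 [ 0.  0. -1.]] [ 0.49  0.27 -3.6 ]
tcp in bed [-0.32 -0.26 61.15]
filt x [-22.55  21.12] top 94.9382088444735 ymax 74.37582070419907
post 11307 ((-77.66728210449219, 18.012617111206055), (44.55560302734375, 45.490234375), 89.72660827636719) 69.45025813050871
[-34.66  66.1   -0.43] [-125.57  -53.28   -2.29] [120.82 103.49   3.5 ]
vtop 1205 [-37.23  31.66  36.01] [32.56 49.89 43.75]
```

>>> servo_tool(
  deltas=[
    [[-0.3,-1,6],[0,0,0]],
    [[-0.5,-1.7,12],[0,0,0]],
    [[-0.5,-1.7,18],[0,0,0]],
    [[-0.5,-1.7,22],[0,0,0]],
    [[-0.5,-1.7,25],[0,0,0]],
  ],
)

```text
t: 6.15
ee_pos: [577.1, 9.7, 116.5]
orientation: [2.078, 1.722, 0.465]
ft_force: [0.7, -0.3, -4.6]
width: 43.6
grasp_force: 30.0
```

>>> servo_tool(
  deltas=[
    [[0,0,0],[0,0,0]],
    [[0,0,0],[0,0,0]],
    [[0,0,0.7],[0,0,0]],
    [[0,0,1.4],[0,0,0]],
    [[0,0,1.4],[0,0,0]],
  ],
)

```text
t: 6.57
ee_pos: [577.6, 9.5, 114.8]
orientation: [2.078, 1.723, 0.464]
ft_force: [0.7, 0.0, -4.6]
width: 43.6
grasp_force: 30.0
```

>>> servo_tool(
  deltas=[
    [[0,0,0.4],[0,0,0]],
    [[0,0,0.8],[0,0,0]],
    [[0,0,0.8],[0,0,0]],
  ],
)

```text
t: 6.82
ee_pos: [577.9, 9.4, 114.4]
orientation: [2.077, 1.723, 0.464]
ft_force: [-4.6, 0.6, 5.3]
width: 43.1
grasp_force: 29.9
```

Contact is square to the bed, so both V walls are carrying the filter. I'll release to about 60 mm.

>>> servo_tool(
  deltas=[
    [[0,0,0],[0,0,0]],
    [[0,0,0],[0,0,0]],
    [[0,0,0],[0,0,0]],
    [[0,0,0],[0,0,0]],
    [[0,0,0],[0,0,0]],
  ],
  grip=-0.36,
)

```text
t: 7.23
ee_pos: [578.0, 9.3, 113.9]
orientation: [2.078, 1.723, 0.463]
ft_force: [0.6, -0.4, -0.3]
width: 59.7
grasp_force: 0.0
```

```bash
sed -i 's/o=(596.4,7.2,86.2)/o=(594.63,6.5,84.6)/' m.py
python3 - <<'E'
from m import *
b,B=bed(-0.186,(596.4,7.2,86.2)); print(b+B@[-2.4,-1.1,-.5])
b,B=bed(); p,r,o=tool(); print('tcp in bed',(p-b)@B,o['ft_force'],o['width'])
im=get_image('wrist')
s=finder.silhouettes('filter_mid',im)[0]; L=(pts(im,s['mask'])-b)@B; L=L[(L[:,2]>30)&(L[:,2]<75)]
for y in(10,30,50): q=L[abs(L[:,1]-y)<5]; print('filt x',np.percentile(q[:,0],[.5,99.5]),'top',np.percentile(q[:,2],98))
print('ymax',np.percentile(L[:,1],99.9))
E
```

```text
[594.4    6.46  84.57]
tcp in bed [ 0.04 -0.29 33.77] [ 0.56 -0.42 -0.32] 59.708324341926755
filt x [-21.49  20.78] top 67.76324301578316
filt x [-21.43  21.01] top 67.67695297529428
filt x [-21.48  21.37] top 68.09341966866393
ymax 74.46658211073157
```

The filter is seated and released. I'll retreat, then go above the pin.

Run:
```python
from m import *
b,B=bed(); p,r,o=tool()
Q=frame([.857,-.515,0],[0,0,-1])
print(plan([(p+B@[0,0,130],r,1),([484.5,-289.5,180],Q,2)])[0])
```

```text
[-0.0, 0.2, -130.0] [0.0, 0.0, 0.0] |130mm 0.0deg
[-155.5, 0.8, 27.2] [0.26, -0.046, 0.173] |158mm 18.1deg
[-151.1, 34.9, 29.7] [0.259, -0.047, 0.174] |158mm 18.1deg
[ 484.45 -289.53  180.01]
```

>>> servo_tool(
  deltas=[
    [[0,0,-10],[0,0,0]],
    [[0,0,-35],[0,0,0]],
    [[0,0,-65],[0,0,0]],
    [[0,0,-100],[0,0,0]],
    [[0,0,-130],[0,0,0]],
  ],
)

```text
t: 7.75
ee_pos: [512.5, 21.8, 227.1]
orientation: [2.08, 1.724, 0.463]
ft_force: [0.1, -1.1, -0.6]
width: 59.7
grasp_force: 0.0
```

>>> servo_tool(
  deltas=[
    [[-30,0,5],[0.05,-0.01,0.035]],
    [[-60,0,10],[0.1,-0.02,0.07]],
    [[-95,0,16],[0.16,-0.03,0.11]],
    [[-130,0.5,22],[0.22,-0.04,0.145]],
    [[-155.5,0.8,27.2],[0.26,-0.046,0.173]],
  ],
)

```text
t: 8.17
ee_pos: [499.4, -136.1, 203.8]
orientation: [2.416, 1.657, 0.248]
ft_force: [1.5, -1.0, 0.3]
width: 59.5
grasp_force: 0.0
```

>>> servo_tool(
  deltas=[
    [[-35,8,7],[0.06,-0.01,0.04]],
    [[-70,16,14],[0.12,-0.02,0.08]],
    [[-105,24,20],[0.18,-0.03,0.12]],
    [[-135,31,26],[0.23,-0.042,0.155]],
    [[-151.1,34.9,29.7],[0.259,-0.047,0.174]],
  ],
)

```text
t: 8.58
ee_pos: [484.3, -293.1, 179.6]
orientation: [-2.738, -1.541, 0.002]
ft_force: [1.1, 1.0, 0.4]
width: 60.0
grasp_force: 0.0
```

>>> servo_tool(
  deltas=[
    [[0,0,0],[0,0,0]],
    [[0,0,0],[0,0,0]],
    [[0,0,0],[0,0,0]],
  ],
)

```text
t: 8.83
ee_pos: [483.7, -288.5, 179.6]
orientation: [-2.734, -1.547, -0.0]
ft_force: [0.3, 0.3, -0.2]
width: 59.4
grasp_force: 0.0
```

Run:
```python
from m import *
p,r,o=tool(); print(p,r.as_matrix(),o['qpos'],o['width'])
im=get_image('wrist'); cv2.imwrite('pics/w3.png',im['frame'])
m=colmask(im,(0,120,40),(6,255,255))|colmask(im,(174,120,40),(180,255,255)); P=pts(im,m)
k=(np.hypot(P[:,0]-484,P[:,1]+290)<35)&(P[:,2]>70)&(P[:,2]<125); Q=P[k]; zt=np.percentile(Q[:,2],98); T=Q[Q[:,2]>zt-4]
print('top z',zt,'circle',cv2.minEnclosingCircle(T[:,:2].astype(np.float32)),len(T),Q.min(0),Q.max(0))
for s in finder.silhouettes('pin_grip',im): print(s['score'],np.round(np.array(s['rect'])*[640,480,640,480]))
im=get_image('top'); b,B=bed(); m=colmask(im,(3,70,40),(22,255,255)); L=(pts(im,m)-b)@B
k=(abs(L[:,0])<45)&(abs(L[:,1])<95)&(abs(L[:,2]-60)<9); print('filter in bed',cv2.minAreaRect(L[k][:,:2].astype(np.float32)),L[k][:,2].max())
```

```text
[ 483.68 -288.51  179.59] [[ 0.52  0.86 -0.  ]
 [ 0.86 -0.52  0.  ]
 [ 0.   -0.   -1.  ]] [-0.56  0.39  1.8   0.    0.95 -0.02] 59.42335273666966
top z 113.83797274019916 circle ((482.1493225097656, -290.3328552246094), 13.799163818359375) 1695 [ 468.46 -303.83   74.37] [ 495.89 -276.73  114.53]
0.86 [170. 271.  45.  50.]
0.64 [313. 252.  46.  64.]
filter in bed ((2.737092971801758, 1.5209197998046875), (148.57293701171875, 42.55263900756836), 89.91822052001953) 68.954529394622
```

View pics/w3.png

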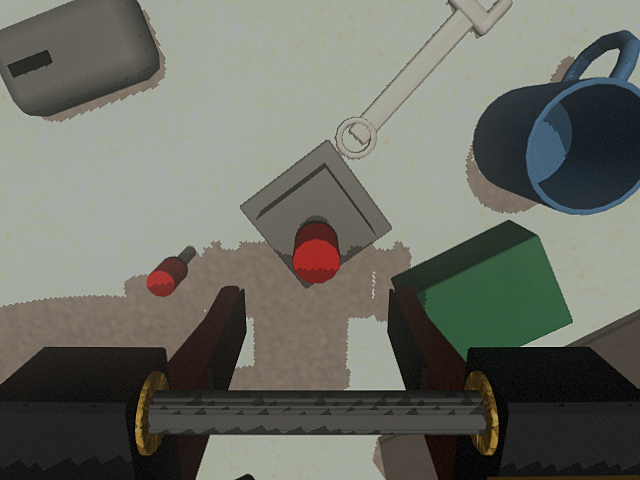

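The wrist view shows the pin head at (316,260) between the fingers, with the small look-alike off at (165,275) and the carton to the right, below fingertip height. I'll go down and grip.

>>> servo_tool(
  deltas=[
    [[-1,0,20],[0,0,0]],
    [[-2.3,-0.4,45],[0,0,0]],
    [[-2.3,-0.4,70],[0,0,0]],
    [[-2.3,-0.4,92],[0,0,0]],
    [[-2.3,-0.4,106],[0,0,0]],
  ],
)

```text
t: 9.4
ee_pos: [481.9, -289.7, 72.4]
orientation: [-2.733, -1.548, 0.001]
ft_force: [-0.4, 0.2, 0.2]
width: 59.5
grasp_force: 0.0
```

>>> servo_tool(
  deltas=[
    [[0,0,0],[0,0,0]],
    [[0,0,0],[0,0,0]],
    [[0,0,0],[0,0,0]],
    [[0,0,0],[0,0,0]],
    [[0,0,0],[0,0,0]],
  ],
  grip=1,
)

```text
t: 9.82
ee_pos: [483.4, -291.6, 75.2]
orientation: [2.732, 1.545, 0.002]
ft_force: [-0.7, 0.2, -0.4]
width: 30.1
grasp_force: 0.0
```

>>> servo_tool(
  deltas=[
    [[0,0,0],[0,0,0]],
    [[0,0,0],[0,0,0]],
    [[0,0,0],[0,0,0]],
  ],
)

```text
t: 10.07
ee_pos: [483.3, -291.6, 75.1]
orientation: [2.733, 1.545, 0.002]
ft_force: [-1.5, 0.2, 7.1]
width: 27.2
grasp_force: 30.0
```

Run:
```python
from m import *
p,r,o=tool(); print(p,o['width'],o['grasp_force'],o['ft_force'],o['moment'])
b,B=bed()
def pose(th,s,gap,ztip):   # pin tip at trailing side; TCP assuming axis along tool
    a=.3+th; d=np.array([-np.sin(a),np.cos(a)]); n=np.array([np.cos(a),np.sin(a)])
    xy=np.array([75,0])+s*d+(19+gap)*n
    return b+B@[xy[0],xy[1],ztip+65.3],frame(B@[n[0],n[1],0],-B[:,2])
P1,Q1=pose(0,150,14,150); P0,Q0=pose(0,150,14,75)
print(P1,P0); up=p+[0,0,170]
print(plan([(up,r,1),(P1,Q1,4),(P0,Q0,1)])[0])
```

```text
[ 483.3  -291.64   75.05] 27.24231564847519 30.001763105392456 [-1.51  0.2   7.13] [0.2  0.28 0.04]
[570.08 166.86 302.15] [606.93 159.92 237.2 ]
[0.0, 0.4, -170.0] [0.0, 0.0, 0.0] |170mm 0.0deg
[109.4, -40.5, -14.4] [-0.133, 0.004, -0.16] |118mm 11.9deg
[114.4, -20.4, -17.9] [-0.132, 0.004, -0.16] |118mm 11.9deg
[116.0, 0.6, -18.9] [-0.133, 0.004, -0.16] |118mm 11.9deg
[114.3, 21.4, -16.8] [-0.133, 0.004, -0.16] |117mm 11.9deg
[-0.0, -0.0, 75.0] [0.0, -0.0, -0.0] |75mm 0.0deg
[606.96 159.96 237.17]
```

>>> servo_tool(
  deltas=[
    [[0,0,-20],[0,0,0]],
    [[0,0,-55],[0,0,0]],
    [[0,0,-95],[0,0,0]],
    [[0,0,-135],[0,0,0]],
    [[0,0,-170],[0,0,0]],
  ],
)

```text
t: 10.48
ee_pos: [482.5, -291.3, 246.5]
orientation: [2.734, 1.546, 0.001]
ft_force: [0.6, -1.4, -1.2]
width: 28.0
grasp_force: 30.0
```

>>> servo_tool(
  deltas=[
    [[20,-7,-3],[-0.025,0,-0.03]],
    [[42,-15,-5.5],[-0.05,0,-0.06]],
    [[64,-24,-8.5],[-0.08,0.002,-0.095]],
    [[87,-32,-11.5],[-0.105,0.003,-0.127]],
    [[109.4,-40.5,-14.4],[-0.133,0.004,-0.16]],
  ],
)

```text
t: 10.9
ee_pos: [504.2, -175.6, 258.7]
orientation: [2.504, 1.696, 0.106]
ft_force: [-0.0, -1.0, -0.9]
width: 27.3
grasp_force: 30.0
```

>>> servo_tool(
  deltas=[
    [[23,-4,-3.5],[-0.025,0,-0.03]],
    [[46,-8,-7],[-0.05,0,-0.06]],
    [[69,-12,-11],[-0.08,0.002,-0.095]],
    [[92,-16,-14.5],[-0.105,0.003,-0.127]],
    [[114.4,-20.4,-17.9],[-0.132,0.004,-0.16]],
  ],
)

```text
t: 11.32
ee_pos: [525.9, -60.8, 272.9]
orientation: [2.267, 1.82, 0.202]
ft_force: [-0.4, 0.1, -0.4]
width: 27.1
grasp_force: 30.0
```

>>> servo_tool(
  deltas=[
    [[23,0,-4],[-0.025,0,-0.03]],
    [[46,0,-7.5],[-0.05,0,-0.06]],
    [[69,0.3,-11],[-0.08,0.002,-0.095]],
    [[92,0.5,-15],[-0.105,0.003,-0.127]],
    [[116,0.6,-18.9],[-0.133,0.004,-0.16]],
  ],
)

```text
t: 11.73
ee_pos: [547.4, 53.7, 287.3]
orientation: [2.024, 1.918, 0.29]
ft_force: [0.7, -0.9, -1.2]
width: 27.4
grasp_force: 30.0
```

>>> servo_tool(
  deltas=[
    [[25,5,-4],[-0.03,0,-0.035]],
    [[50,10,-7.5],[-0.06,0,-0.07]],
    [[76,15,-11],[-0.09,0.002,-0.105]],
    [[100,19,-15],[-0.115,0.003,-0.14]],
    [[114.3,21.4,-16.8],[-0.133,0.004,-0.16]],
  ],
)

```text
t: 12.15
ee_pos: [569.4, 169.4, 301.7]
orientation: [1.774, 1.994, 0.372]
ft_force: [0.9, -0.3, -0.8]
width: 27.5
grasp_force: 30.0
```

>>> servo_tool(
  deltas=[
    [[0,0,0],[0,0,0]],
    [[0,0,0],[0,0,0]],
    [[0,0,0],[0,0,0]],
  ],
)

```text
t: 12.4
ee_pos: [569.0, 166.6, 301.0]
orientation: [1.779, 1.993, 0.368]
ft_force: [-0.9, -0.6, -0.2]
width: 27.6
grasp_force: 30.0
```

```bash
cat >> m.py <<'E'
def pose(th,s,gap,ztip,L=65.3):
    b,B=bed(); a=.3+th; d=np.array([-np.sin(a),np.cos(a)]); n=np.array([np.cos(a),np.sin(a)])
    xy=np.array([75,0])+s*d+(19+gap)*n
    return b+B@[xy[0],xy[1],ztip+L],frame(B@[n[0],n[1],0],-B[:,2])
E
python3 - <<'E'
from m import *
b,B=bed(); p,r,o=tool(); print('tcp bed',(p-b)@B,B.T@r.as_matrix(),o['qpos'],o['width'],o['grasp_force'],o['ft_force'],o['moment'])
im=get_image('wrist'); cv2.imwrite('pics/w4.png',im['frame'])
m=colmask(im,(15,120,80),(28,255,255)); L=(pts(im,m)-b)@B; k=(L[:,0]>-20)&(L[:,0]<110)&(L[:,1]>40)&(L[:,1]<200)&(abs(L[:,2]-94)<6); q=L[k]
print('arm',len(q),cv2.minAreaRect(q[:,:2].astype(np.float32)) if len(q) else'',np.median(q[:,2]))
m=colmask(im,(0,120,40),(6,255,255))|colmask(im,(174,120,40),(180,255,255)); T=(pts(im,m)-b)@B; T=T[np.linalg.norm(T-(p-b)@B,axis=1)<90]; print('pin red',len(T),T.min(0) if len(T) else '',T.max(0) if len(T) else'')
P0,Q0=pose(0,150,14,75); plan([(P0,Q0,1)])
E
```

```text
tcp bed [ 60.7  152.61 214.8 ] [[-0.29  0.96 -0.  ]
 [ 0.96  0.29  0.  ]
 [ 0.   -0.   -1.  ]] [ 0.41  0.13  1.94 -0.46  0.68  0.6 ] 27.596675805564793 29.995840787887573 [-0.93 -0.55 -0.21] [-0.06  0.35  0.02]
arm 2880 ((34.853668212890625, 130.23077392578125), (23.93583869934082, 67.478515625), 17.12470054626465) 93.94483053497353
pin red 7879 [ 33.37 137.85 208.79] [ 80.65 170.23 294.87]
[0.2, 1.6, 74.5] [-0.002, -0.001, -0.002] |75mm 0.2deg
```

View pics/w4.png

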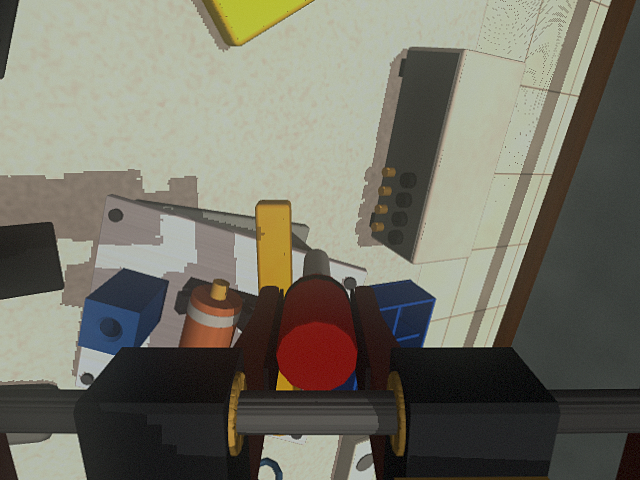

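The wrist view shows the pin (head at (317,355), tip at (316,255)) upright in the grip on the trailing side of the arm at (273,245), and the filter seated. I'll lower it behind the arm.

>>> servo_tool(
  deltas=[
    [[0,0.5,10],[0,0,0]],
    [[0,1.5,28],[0,0,0]],
    [[0,1.5,46],[0,0,0]],
    [[0,1.5,62],[0,0,0]],
    [[0,1.5,74],[0,0,0]],
  ],
)

```text
t: 12.87
ee_pos: [607.3, 159.4, 235.9]
orientation: [1.78, 1.992, 0.367]
ft_force: [0.3, 0.5, -2.6]
width: 27.9
grasp_force: 30.0
```

>>> servo_tool(
  deltas=[
    [[0,0,0],[0,0,0]],
    [[0,0,0],[0,0,0]],
    [[0,0,0],[0,0,0]],
  ],
)

```text
t: 13.12
ee_pos: [607.1, 160.4, 238.2]
orientation: [1.779, 1.992, 0.37]
ft_force: [0.3, -1.0, -1.1]
width: 27.4
grasp_force: 30.0
```

```bash
cat >> m.py <<'E'
def pinfit(im):
    "shank points in tool frame -> line & tip"
    p,r,o=tool(); L=r.inv().apply(pts(im,np.ones((480,640),bool))-p)
    k=(np.hypot(L[:,0],L[:,1])<25)&(L[:,2]>2)&(L[:,2]<75); L=L[k]
    for z in range(6,74,6):
        q=L[abs(L[:,2]-z)<3]
        if len(q)>8: print('z',z,len(q),'y',np.percentile(q[:,1],[2,98]),'x max',np.percentile(q[:,0],98))
    print('zmax',L[:,2].max() if len(L) else '')
E
python3 - <<'E'
from m import *
b,B=bed(); p,r,o=tool(); print('tcp bed',(p-b)@B,o['ft_force'],o['moment'])
pinfit(get_image('wrist'))
# swing plan
wp=[(*pose(0,150,0,75),1)]+[(*pose(t,150,0,75),1) for t in np.arange(.15,1.3,.14)]
print(plan(wp)[0])
E
```

```text
tcp bed [ 62.77 153.6  141.07] [ 0.3  -0.99 -1.13] [-0.    0.34 -0.03]
z 6 67 y [-13.63  11.35] x max 13.95708136292464
z 24 45 y [-5.46  3.14] x max 7.28634037061193
z 30 105 y [-7.    4.63] x max 7.089858096976041
z 36 109 y [-7.5   5.26] x max 6.925628137105271
z 42 107 y [-7.79  5.35] x max 7.171846970786639
z 48 279 y [-24.74   4.53] x max 9.419491956440751
z 54 138 y [-22.05   5.16] x max 10.231547272807864
z 60 104 y [-21.98   5.28] x max 10.598471614090984
zmax 65.15356341292785
[-0.5, -15.0, 1.1] [-0.0, -0.001, -0.001] |15mm 0.1deg
[1.1, -22.6, -0.0] [-0.0, -0.0, -0.15] |23mm 8.6deg
[1.2, -21.1, -0.0] [0.0, -0.0, -0.14] |21mm 8.0deg
[1.2, -21.1, -0.0] [0.0, -0.0, -0.14] |21mm 8.0deg
[1.2, -21.1, -0.0] [0.0, -0.0, -0.14] |21mm 8.0deg
[1.2, -21.2, -0.0] [0.0, -0.0, -0.14] |21mm 8.0deg
[1.1, -21.1, -0.0] [0.0, -0.0, -0.14] |21mm 8.0deg
[1.2, -21.1, -0.0] [0.0, -0.0, -0.14] |21mm 8.0deg
[1.2, -21.1, -0.0] [0.0, -0.0, -0.14] |21mm 8.0deg
[1.2, -21.1, -0.0] [0.0, -0.0, -0.14] |21mm 8.0deg
[465.42  50.31 168.58]
```

>>> servo_tool(
  deltas=[
    [[0,-5,0.4],[0,0,0]],
    [[-0.3,-10,0.8],[0,0,0]],
    [[-0.5,-15,1],[0,0,0]],
    [[-0.5,-15,1],[0,0,0]],
  ],
)

```text
t: 13.5
ee_pos: [593.5, 158.0, 229.6]
orientation: [1.778, 1.993, 0.37]
ft_force: [1.7, -0.3, 0.1]
width: 27.0
grasp_force: 30.0
```

>>> servo_tool(
  deltas=[
    [[0.8,-8.4,0],[0,0,-0.056]],
    [[1.2,-16.9,0],[0,0,-0.112]],
    [[1.1,-25.4,0],[0,0,-0.168]],
    [[0.5,-33.8,0],[0,0,-0.224]],
    [[-0.6,-42.2,0],[0,0,-0.28]],
  ],
)

```text
t: 13.92
ee_pos: [558.2, 152.2, 210.5]
orientation: [1.465, 2.203, 0.28]
ft_force: [1.6, -0.5, 0.2]
width: 27.2
grasp_force: 30.0
```

```bash
cat >> m.py <<'E'
def armang(im):
    b,B=bed(); m=colmask(im,(15,120,80),(28,255,255)); L=(pts(im,m)-b)@B
    k=(np.hypot(L[:,0]-75,L[:,1])<180)&(np.hypot(L[:,0]-75,L[:,1])>35)&(abs(L[:,2]-94)<6); q=L[k]; c=q[:,:2].mean(0)
    bx=cv2.minAreaRect(q[:,:2].astype(np.float32)); m_=np.array(bx[0])-[75,0]; print('arm n',len(q),bx,'theta',np.arctan2(-m_[0],m_[1])-.3)
E
python3 - <<'E'
from m import *
b,B=bed(); p,r,o=tool(); print('tcp bed',(p-b)@B,o['ft_force'],B.T@o['ft_force'],o['moment'],o['qpos'])
im=get_image('wrist'); pinfit(im); armang(im)
E
```

```text
tcp bed [  8.64 136.43 140.36] [ 1.64 -0.52  0.15] [ 1.56 -0.2  -0.72] [-0.06 -0.12  0.05] [ 0.39  0.24  2.06 -0.64  0.47  0.51]
z 6 37 y [-7.27 14.07] x max 14.062967520206566
z 24 52 y [-2.82  6.17] x max 7.3644102732584615
z 30 106 y [-4.35  7.28] x max 7.285369426909863
z 36 113 y [-4.96  7.93] x max 7.197412585011122
z 42 164 y [-23.23   7.9 ] x max 14.282910007923368
z 48 1790 y [-23.85   2.11] x max 18.82614333550385
z 54 148 y [-15.52   7.9 ] x max 19.37060158092407
z 60 117 y [-15.32   7.52] x max 19.368209424820837
zmax 63.66826986045128
arm n 3230 ((19.17284393310547, 84.80435943603516), (23.958934783935547, 136.98574829101562), 33.43702697753906) theta 0.28219157863102445
```

>>> servo_tool(
  deltas=[
    [[0.8,-8.4,0],[0,0,-0.056]],
    [[1.2,-16.9,0],[0,0,-0.112]],
    [[1.1,-25.4,0],[0,0,-0.168]],
    [[0.5,-33.8,0],[0,0,-0.224]],
    [[-0.6,-42.2,0],[0,0,-0.28]],
  ],
)

```text
t: 14.38
ee_pos: [524.5, 134.8, 193.1]
orientation: [1.138, 2.371, 0.187]
ft_force: [2.4, 1.2, 0.9]
width: 27.6
grasp_force: 30.0
```

>>> servo_tool(
  deltas=[
    [[0.8,-8.4,0],[0,0,-0.056]],
    [[1.2,-16.9,0],[0,0,-0.112]],
    [[1.1,-25.4,0],[0,0,-0.168]],
    [[0.5,-33.8,0],[0,0,-0.224]],
    [[-0.6,-42.2,0],[0,0,-0.28]],
  ],
)

```text
t: 14.8
ee_pos: [495.6, 107.5, 179.6]
orientation: [0.793, 2.497, 0.09]
ft_force: [1.3, 2.2, 0.9]
width: 27.6
grasp_force: 30.0
```

>>> servo_tool(
  deltas=[
    [[0,0,0],[0,0,0]],
    [[0,0,0],[0,0,0]],
  ],
)

```text
t: 14.97
ee_pos: [495.3, 107.2, 179.4]
orientation: [0.799, 2.496, 0.09]
ft_force: [0.8, 4.0, 0.2]
width: 27.5
grasp_force: 30.0
```

Run:
```python
from m import *
b,B=bed(); p,r,o=tool(); print('tcp bed',(p-b)@B,B.T@o['ft_force'],o['moment'],o['qpos'],B.T@r.as_matrix())
im=get_image('wrist'); pinfit(im); armang(im)
P,Q=pose(.84,150,0,75); print('nominal',(P-b)@B)
plan([(*pose(1.0,150,0,75),1),(*pose(1.15,150,0,75),1),(*pose(1.27,150,0,75),1)])
```

```text
tcp bed [-53.26  80.57 140.18] [0.15 4.11 0.15] [0.68 0.2  0.32] [ 0.34  0.2   2.23 -0.81  0.35  0.11] [[-0.91  0.42 -0.  ]
 [ 0.42  0.91  0.  ]
 [ 0.    0.   -1.  ]]
z 6 43 y [-9.4 10.2] x max 14.875947294217891
z 24 54 y [-5.59  2.88] x max 8.173912496020163
z 30 106 y [-7.15  4.5 ] x max 8.261674344929704
z 36 114 y [-7.66  5.46] x max 8.157850849960578
z 42 183 y [-23.8    4.95] x max 15.165233264749764
z 48 1457 y [-23.99   1.67] x max 19.162059995137056
z 54 133 y [-14.95   5.26] x max 19.794029360381842
z 60 95 y [-14.99   5.21] x max 19.93436604055223
zmax 62.89600231640542
arm n 3189 ((-17.549083709716797, 42.37370300292969), (23.750293731689453, 136.8277587890625), 65.21742248535156) theta 0.8414326087694819
nominal [-53.36  79.9  140.3 ]
[0.9, -25.0, -0.2] [0.002, -0.001, -0.163] |25mm 9.3deg
[1.1, -22.6, -0.0] [0.0, 0.0, -0.15] |23mm 8.6deg
[1.2, -18.1, -0.0] [0.0, 0.0, -0.12] |18mm 6.9deg
```

>>> servo_tool(
  deltas=[
    [[0.8,-8.4,0],[0,0,-0.056]],
    [[1.2,-16.9,0],[0,0,-0.112]],
    [[1.1,-25.4,0],[0,0,-0.168]],
    [[0.5,-33.8,0],[0,0,-0.224]],
    [[-0.6,-42.2,0],[0,0,-0.28]],
  ],
)

```text
t: 15.43
ee_pos: [474.1, 72.1, 170.9]
orientation: [0.437, 2.581, -0.009]
ft_force: [0.8, 3.4, 0.6]
width: 27.3
grasp_force: 30.0
```

>>> servo_tool(
  deltas=[
    [[0.8,-5.7,0],[0,0,-0.038]],
    [[1,-11.3,0],[0,0,-0.075]],
    [[1.2,-17,0],[0,0,-0.112]],
    [[1.2,-22.6,0],[0,0,-0.15]],
    [[1.2,-22.6,0],[0,0,-0.15]],
  ],
)

```text
t: 15.85
ee_pos: [465.6, 50.5, 168.3]
orientation: [0.245, 2.608, -0.062]
ft_force: [0.7, 3.4, -0.7]
width: 27.8
grasp_force: 30.0
```

>>> servo_tool(
  deltas=[
    [[0,0,0],[0,0,0]],
    [[0,0,0],[0,0,0]],
  ],
)

```text
t: 16.02
ee_pos: [465.8, 50.9, 168.3]
orientation: [0.247, 2.608, -0.062]
ft_force: [0.2, 3.3, 0.1]
width: 27.8
grasp_force: 30.0
```

Run:
```python
from m import *
b,B=bed(); p,r,o=tool(); print('tcp bed',(p-b)@B,B.T@o['ft_force'],o['moment'],o['qpos'],B.T@r.as_matrix())
im=get_image('wrist'); cv2.imwrite('pics/w5.png',im['frame']);pinfit(im); armang(im)
m=colmask(im,(100,80,30),(130,255,255)); L=(pts(im,m)-b)@B; k=(abs(L[:,0]+75)<40)&(abs(L[:,1]-20)<40)&(abs(L[:,2]-70)<5); print('post',k.sum(),cv2.minAreaRect(L[k,:2].astype(np.float32)),L[k].min(0),L[k].max(0))
```

```text
tcp bed [-74.96  19.84 139.91] [-0.3   3.25  0.24] [ 0.65 -0.1   0.44] [ 0.21  0.16  2.33 -0.87  0.25 -0.37] [[-1.  0. -0.]
 [ 0.  1.  0.]
 [ 0.  0. -1.]]
z 6 39 y [-10.12   8.77] x max 15.176207598923412
z 24 50 y [-5.27  3.72] x max 8.154086849383916
z 30 108 y [-6.8   4.85] x max 8.285201666883857
z 36 108 y [-7.35  5.85] x max 8.22237446190949
z 42 280 y [-23.85   5.34] x max 17.13271899442301
z 48 1392 y [-23.95   2.1 ] x max 19.522659966356695
z 54 130 y [-14.54   5.43] x max 20.07017521617874
z 60 105 y [-14.58   5.57] x max 20.159319749857502
z 66 264 y [-9.77 20.4 ] x max 21.53804228418596
z 72 1977 y [-11.66  20.54] x max 21.9804442096598
zmax 74.97545215025643
arm n 3193 ((-26.752845764160156, -0.049930572509765625), (23.663433074951172, 136.863037109375), 89.6368637084961) theta 1.271287031188736
post 2384 ((-75.49632263183594, 19.033817291259766), (43.95591735839844, 43.741886138916016), 89.79094696044922) [-97.36  -2.87  66.34] [-53.56  41.08  72.34]
```

View pics/w5.png

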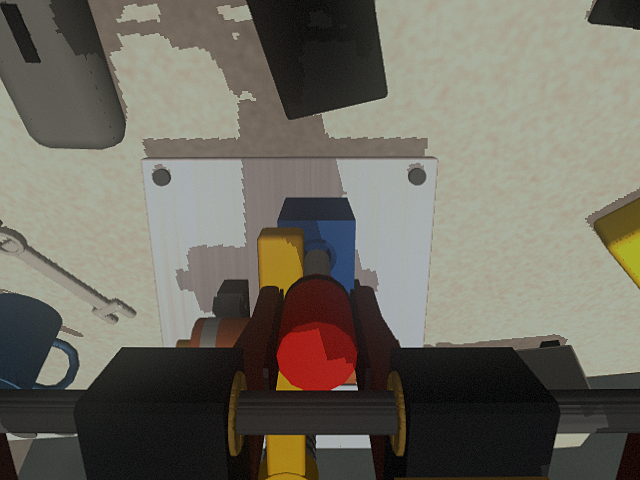

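The wrist view shows the arm closed at (280,245), with the pin tip over the post hole at (318,255). I'll lower it slowly.

>>> servo_tool(
  deltas=[
    [[-0.6,0,2],[0,0,0]],
    [[-0.6,0,5],[0,0,0]],
    [[-0.6,0,8],[0,0,0]],
    [[-0.6,0,11],[0,0,0]],
    [[-0.6,0,13],[0,0,0]],
  ],
)

```text
t: 16.48
ee_pos: [472.0, 49.2, 156.5]
orientation: [0.245, 2.61, -0.063]
ft_force: [0.0, 3.9, 1.2]
width: 27.6
grasp_force: 30.0
```

>>> servo_tool(
  deltas=[
    [[0,0,0],[0,0,0]],
    [[0,0,0],[0,0,0]],
  ],
)

```text
t: 16.65
ee_pos: [471.9, 49.1, 156.6]
orientation: [0.245, 2.61, -0.063]
ft_force: [2.7, 4.9, -3.7]
width: 27.2
grasp_force: 30.0
```

Run:
```python
from m import *
b,B=bed(); p,r,o=tool(); print('tcp bed',(p-b)@B,B.T@o['ft_force'],o['moment'],o['width'])
im=get_image('wrist');pinfit(im); armang(im)
```

```text
tcp bed [-75.26  19.2  126.57] [-0.28  5.29 -4.06] [0.89 0.08 0.47] 27.215202670322054
z 6 48 y [-12.76  11.25] x max 15.281161760434015
z 24 47 y [-5.27  3.78] x max 8.478339665386883
z 30 1006 y [-23.93   2.8 ] x max 17.68828952977879
z 36 527 y [-23.12   4.51] x max 19.778458333182225
z 42 164 y [-14.58   5.63] x max 20.000901373907976
z 48 150 y [-14.74   5.33] x max 19.8190859333433
z 54 1694 y [-11.6   21.28] x max 21.40886752028525
z 60 819 y [-12.04  21.08] x max 21.807325242888155
z 66 135 y [-11.97  11.83] x max 21.919260889185956
z 72 116 y [-11.76  11.81] x max 21.908250716102344
zmax 74.98975789114277
arm n 3787 ((-26.870925903320312, -0.45896434783935547), (137.02723693847656, 23.44081687927246), 0.1681530773639679) theta 1.2753016479984196
```

>>> servo_tool(
  deltas=[
    [[0,0,2],[0,0,0]],
    [[0,0,4],[0,0,0]],
    [[0,0,6],[0,0,0]],
    [[0,0,8],[0,0,0]],
    [[0,0,10],[0,0,0]],
  ],
)

```text
t: 17.12
ee_pos: [476.9, 48.2, 148.1]
orientation: [0.245, 2.609, -0.063]
ft_force: [-0.2, 3.0, 0.3]
width: 27.0
grasp_force: 30.0
```

>>> servo_tool(
  deltas=[
    [[0,0,2],[0,0,0]],
    [[0,0,4],[0,0,0]],
    [[0,0,6],[0,0,0]],
    [[0,0,8],[0,0,0]],
    [[0,0,8],[0,0,0]],
  ],
)

```text
t: 17.53
ee_pos: [480.9, 47.4, 141.0]
orientation: [0.245, 2.61, -0.063]
ft_force: [2.3, 1.9, -3.4]
width: 27.6
grasp_force: 30.0
```

Run:
```python
from m import *
b,B=bed(); p,r,o=tool(); print('tcp bed',(p-b)@B,B.T@o['ft_force'],o['moment'],o['width'])
im=get_image('wrist');pinfit(im); armang(im)
```

```text
tcp bed [-75.18  19.2  108.52] [-0.05  2.25 -3.89] [0.67 0.12 0.42] 27.571186658013414
z 6 47 y [-11.55  11.2 ] x max 15.225087916600874
z 12 648 y [-22.74  -9.36] x max 18.226567821968036
z 18 331 y [-21.76  -7.76] x max 20.112479495437807
z 24 109 y [-14.67   2.66] x max 20.081100603765446
z 30 171 y [-14.47   4.74] x max 19.977651865203132
z 36 1803 y [-11.87  21.09] x max 21.571112586772884
z 42 786 y [-12.35  20.42] x max 22.033148840801406
z 48 152 y [-11.36  11.58] x max 22.15473073843729
z 54 148 y [-11.64  11.67] x max 22.107589168843067
z 60 129 y [-11.54  11.64] x max 22.114795485643082
z 66 122 y [-11.29  11.62] x max 22.14711197112227
z 72 111 y [-11.77  11.96] x max 22.039553093427912
zmax 74.97744320478866
arm n 3951 ((-32.619937896728516, -0.37082576751708984), (125.51824951171875, 23.461273193359375), 0.27688488364219666) theta 1.2742420108121029
```

>>> servo_tool(
  deltas=[
    [[0,0,0.7],[0,0,0]],
    [[0,0,1.4],[0,0,0]],
    [[0,0,2],[0,0,0]],
    [[0,0,2],[0,0,0]],
  ],
)

```text
t: 17.92
ee_pos: [481.6, 47.3, 139.9]
orientation: [0.245, 2.609, -0.063]
ft_force: [-4.7, 4.5, 8.1]
width: 27.6
grasp_force: 30.0
```

>>> servo_tool(
  deltas=[
    [[0,0,0.5],[0,0,0]],
    [[0,0,1],[0,0,0]],
    [[0,0,1],[0,0,0]],
  ],
)

```text
t: 18.17
ee_pos: [481.7, 47.2, 139.7]
orientation: [0.245, 2.608, -0.063]
ft_force: [-13.8, 5.3, 23.1]
width: 27.5
grasp_force: 30.0
```

>>> servo_tool(
  deltas=[
    [[0,0,0.4],[0,0,0]],
    [[0,0,0.7],[0,0,0]],
    [[0,0,0.7],[0,0,0]],
  ],
)

```text
t: 18.42
ee_pos: [481.9, 47.2, 139.5]
orientation: [0.244, 2.607, -0.063]
ft_force: [-21.8, 6.2, 33.4]
width: 27.8
grasp_force: 30.0
```

It bottomed out firmly. I'll relieve the push, release and look.

>>> servo_tool(
  deltas=[
    [[0,0,-1],[0,0,0]],
    [[0,0,-2],[0,0,0]],
    [[0,0,-2],[0,0,0]],
  ],
)

```text
t: 18.67
ee_pos: [481.5, 47.4, 140.1]
orientation: [0.245, 2.609, -0.063]
ft_force: [-0.3, 3.4, 0.5]
width: 27.4
grasp_force: 30.0
```

>>> servo_tool(
  deltas=[
    [[0,0,0],[0,0,0]],
    [[0,0,0],[0,0,0]],
    [[0,0,0],[0,0,0]],
    [[0,0,0],[0,0,0]],
    [[0,0,0],[0,0,0]],
  ],
  grip=-0.36,
)

```text
t: 19.08
ee_pos: [481.5, 47.0, 139.7]
orientation: [0.245, 2.61, -0.064]
ft_force: [-0.4, 0.4, 0.6]
width: 57.1
grasp_force: 0.0
```

```bash
cat >> m.py <<'E'
def redpin(im):
    b,B=bed(); m=colmask(im,(0,120,40),(6,255,255))|colmask(im,(174,120,40),(180,255,255)); T=(pts(im,m)-b)@B
    T=T[(abs(T[:,0]+75)<35)&(abs(T[:,1]-19)<35)&(T[:,2]>95)&(T[:,2]<160)]; zt=np.percentile(T[:,2],98); q=T[T[:,2]>zt-4]; print('handle top z',zt,'(home 145)',cv2.minEnclosingCircle(q[:,:2].astype(np.float32)))
E
python3 - <<'E'
from m import *
b,B=bed(); p,r,o=tool(); print('tcp bed',(p-b)@B,B.T@o['ft_force'],o['width'])
im=get_image('wrist');redpin(im); armang(im)
E
```

```text
tcp bed [-75.28  18.83 107.03] [-0.15  0.31  0.74] 57.105216548750114
handle top z 146.4113781536929 (home 145) ((-86.83171081542969, 19.338777542114258), 34.575077056884766)
arm n 7974 ((-33.5572624206543, 1.7379331588745117), (23.535694122314453, 123.42867279052734), 89.28141784667969) theta 1.254788326357062
```

>>> servo_tool(
  deltas=[
    [[0,0,-8],[0,0,0]],
    [[0,0,-25],[0,0,0]],
    [[0,0,-50],[0,0,0]],
    [[0,0,-80],[0,0,0]],
    [[0,0,-110],[0,0,0]],
  ],
)

```text
t: 19.55
ee_pos: [426.2, 57.5, 235.3]
orientation: [0.245, 2.612, -0.063]
ft_force: [1.2, 0.5, 0.9]
width: 59.8
grasp_force: 0.0
```

>>> servo_tool(
  deltas=[
    [[0,0,0],[0,0,0]],
    [[0,0,0],[0,0,0]],
    [[0,0,0],[0,0,0]],
  ],
)

```text
t: 19.8
ee_pos: [427.7, 57.3, 235.0]
orientation: [0.245, 2.609, -0.064]
ft_force: [-0.0, -0.4, 0.3]
width: 59.6
grasp_force: 0.0
```

Run:
```python
from m import *
b,B=bed(); p,r,o=tool(); print('tcp bed',(p-b)@B,B.T@o['ft_force'],o['width'])
im=get_image('wrist');redpin(im); armang(im); cv2.imwrite('pics/w6.png',im['frame'])
im=get_image('top');m=colmask(im,(3,120,40),(14,255,255)); L=(pts(im,m)-b)@B
k=(abs(L[:,0])<45)&(abs(L[:,1])<95)&(abs(L[:,2]-60)<9); print('filter (top cam, offset +2.7,+1.5)',k.sum(),cv2.minAreaRect(L[k][:,:2].astype(np.float32)),L[k][:,2].max())
```

```text
tcp bed [-74.97  19.03 216.99] [ 0.18 -0.42  0.24] 59.55756784355346
handle top z 146.72050709343023 (home 145) ((-83.52722930908203, 25.693050384521484), 13.724264144897461)
arm n 5277 ((-26.695415496826172, 1.747793197631836), (23.544143676757812, 136.33038330078125), 89.24655151367188) theta 1.2536114700995171
filter (top cam, offset +2.7,+1.5) 526 ((3.0387020111083984, 0.8730125427246094), (42.469932556152344, 123.72590637207031), 0.12070277333259583) 68.99609793778957
```

View pics/w6.png

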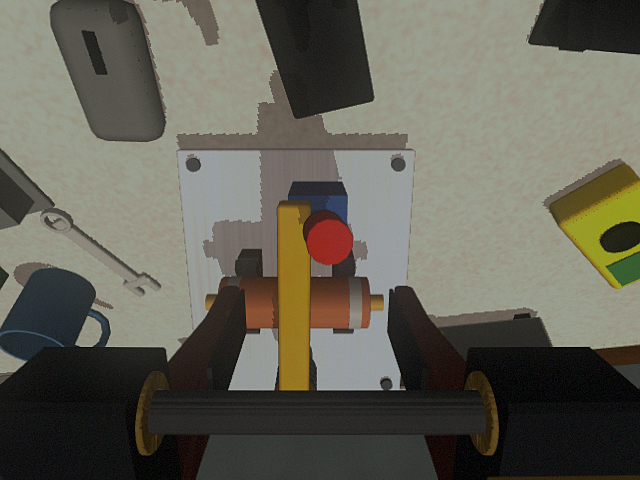

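The last view shows the arm closed across the seated filter at (293,295). The pin stands home in the post (head at (328,240)), leaning about 0.1 rad, which is within the limit, and the bystanders haven't moved. Handing in.

```bash
python3 -c "
from h import *
print(close_job())"
```

```text
the job is handed in; nothing more can be done
None
```

The job is handed in; the hand-in returned no verdict. At my last look the filter was seated in both V-blocks, the keeper was closed at about 1.25 rad against the pin, and the pin was fully home, leaning about 0.1 rad.

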